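# Vent a dry box and hold its self-closing door wide

## Task

Open the nitrogen dry box so that a colleague can lift the bottles out: unscrew the black vent cap on its roof anticlockwise to its stop, which frees the main catch (the right-hand pair of finger tabs); squeeze the main catch so that the door springs ajar onto the safety catch, then squeeze the safety catch (the left-hand pair) so that the door comes free. Take the door by its upright grip bar, swing it past its half-open detent to a right angle or more, and finish there still holding it wide by the bar, because it closes by itself; leave the things standing around where they are.

Things in the scene. Friction and masses are not known exactly. Their poses are not given: they have to be found in the camera images.
- dry_box: Clear-walled dry box in an aluminium frame, fixed, 150 deep x 230 wide x 165 mm to the top of its roof plate; the door is its front. Origin: centre of its underside; x to its back, y to its left seen from the robot, z up. On the roof: the vent cap (middle, back) and two alike spring catches along the front, main on the right, safety on the left, 53 mm apart; low parts before them rise 28 mm.
- main_squeeze (a point): Middle of the main catch, fixed, axes as dry_box, 30 mm above the roof: half-way between the outer faces (26 mm off along y, each side) of two upright steel finger tabs, 18 mm wide along x, 8 mm thick, tops 47 mm above the roof. The right-hand tab is on the bolt and slides up to 12 mm left, toward the left-hand tab, which is fixed.
- safety_squeeze (a point): Middle of the safety catch, fixed, axes as dry_box, 30 mm above the roof: same two tabs with outer faces 26 mm off along y on each side; the right-hand one slides up to 12 mm left, the left-hand one is fixed.
- vent_cap_grip (a point): On the upright axis of the vent cap, 34 mm above the roof: a round ribbed black cap, 36 mm across, gripped from 14 to 50 mm above the roof. Below it a steel lug, 31 mm long, up to 10 mm above the roof, turns with it and blocks the main catch while the cap is shut. The nearest catch tabs are 53 mm from the axis.
- door_grip (a point): On the axis of the door's upright round steel grip bar, 12 mm thick, 30 mm above the roof; the bar's top is 21 mm higher. Clear all round at this height; moves with the door and can turn between the fingers. On the shut door it is 140 mm to the right of the hinge axis and 40.5 mm in front of it.
- door_hinge (a point): On the door's upright hinge axis at the left front edge of the box, at the height of door_grip. Does not move; axes as the dry box's.
- vent_cap (a joint): Angle of the vent cap, rad: near 0 shut, grows anticlockwise seen from above to its stop at 1.45, within one grasp. Stays where it is left; turns with about 0.06 N m.
- main_catch (a joint): Travel of the main catch's bolt and moving tab, m: 0 at rest, 0.012 fully squeezed; frees the door from about 0.0085. Spring: 4.5 N at rest, 11 N fully squeezed. Blocked at about 0.0025 until the vent cap is past about 0.6 rad.
- safety_catch (a joint): Travel of the safety catch's bolt and moving tab, m: 0 at rest, 0.012 fully squeezed; same spring. It stops the door at about 0.13 rad after the main catch is freed; it frees the door from about 0.009.
- door (a joint): Angle of the door, rad: 0 shut, grows as it opens toward the robot and left (clockwise from above about door_hinge), stop at 1.85. A spring, 0.4 N m/rad, pulls it to 0.4 from either side: ajar at 0.13 once main_catch is squeezed, 0.38 once safety_catch is. A ball detent resists from 0.5 to 1.1 (4 N more at the bar); a door let go beyond it stops at about 1.0.
- wash_bottle: Bystander, not to be disturbed: squeeze wash bottle, white with a red top and bent spout, 66x117x225 mm. Origin: centre of its underside.
- timer: Bystander, not to be disturbed: small flat lab timer with three keys, 70x62x18 mm. Origin: centre of its underside.
- tape_roll: Bystander, not to be disturbed: roll of tan tape lying flat, 68 mm across, 19 mm high. Origin: centre of its underside.
- stopper: Bystander, not to be disturbed: white rubber stopper, 34 mm across, 26 mm high. Origin: centre of its underside.
- flask: Bystander, not to be disturbed: conical glass flask, 67 mm across, 114 mm high. Origin: centre of its underside.
- beaker_250: Bystander, not to be disturbed: glass beaker, 72 mm across, 94 mm high. Origin: centre of its underside.
- funnel: Bystander, not to be disturbed: pale blue funnel standing on its rim, 69 mm across, 79 mm high. Origin: centre of its underside.
- petri_dish: Bystander, not to be disturbed: closed petri dish, 69 mm across, 16 mm high. Origin: centre of its underside.

How it is judged (in metres and radians):
On the way, in this order (a step that is already met when the one before it is completed fails the run):
1. the vent cap is unscrewed to within 0.35 rad of its stop (value of joint vent_cap above 1.1 rad), for 0.1 s.
2. the main catch is squeezed by the fingers, at least 8.5 mm (value of joint main_catch above 0.0085 m and contact force between the fingers and main_catch above 1 N), for 0.1 s.
3. the door has sprung ajar onto the safety catch, the main catch is let go (value of joint door between 0.09 and 0.2 rad and value of joint main_catch below 0.003 m), for 0.1 s.
4. the safety catch is squeezed by the fingers, at least 8.5 mm (value of joint safety_catch above 0.0085 m and contact force between the fingers and safety_catch above 1 N and value of joint door above 0.09 rad), for 0.1 s.
5. the fingers swing the door past its detent (value of joint door above 1.15 rad and contact force between the fingers and door above 1 N), for 0.1 s.
At the end, for the whole second after the job is handed in: Through the last second the door is held at more than 1.4 rad (at least 80 degrees open), still (under 0.1 rad/s), with the fingers bearing on it with more than 1 N; the vent cap is open (over 1.1 rad) and both catches are back at rest (within 3 mm) (value of joint door above 1.4 rad and velocity of joint door between -0.1 and 0.1 rad/s and contact force between the fingers and door above 1 N and value of joint vent_cap above 1.1 rad and value of joint each of main_catch, safety_catch below 0.003 m); the arm keeps its last pose, push and grip.
It fails at once if a thing standing around is pushed more than 25 mm from its place or knocked over (distance of any of wash_bottle, timer, tape_roll, stopper, flask, beaker_250, funnel, petri_dish from where it was at the start of the episode above 0.025 m or angle between any of wash_bottle, timer, tape_roll, stopper, flask, beaker_250, funnel, petri_dish's own z axis and vertical above 0.4 rad).
It also fails if it takes over 64 s, if anything falls off the work surface, if the arm or the gripper's body presses on something with over 40 N, if the wrist force passes 120 N, or if a joint passes its speed limit or range.

## Robot

A 6-joint arm with a two-finger parallel gripper is mounted at the origin on a cart in front of the work surface, level with it; the furniture and walls round the work are solid. World frame = base frame: x ahead of the robot, y to its left, z up, the work surface at z = 0. Lengths are in mm, angles in rad, forces in N, time in s.
With the tool pointing down it reaches from about 400 to 925 mm from the base axis. Payload 12.5 kg.
Tool frame: the origin (TCP) lies at the very end of the fingers, on their centre line; the grasp point (between the pads) lies 19 mm behind it (env.grasp_offset is the distance from the TCP to the grasp point, in mm); z points along the fingers, y is the direction in which the jaws open and shut (so a half turn about z gives the same grasp; the last joint's range is limited). The gripper opens to 95 mm and grips with 3 to 60 N. Pads are 20 mm wide; open, the fingers measure 119 mm over their backs; the gripper's body (75 mm by 180 mm) begins 59 mm behind the grasp point.
Start: joints at [-1.367, 0.491, 1.559, -0, 1.092, -0.106], TCP at [190.566, -595.26, 192.761] pointing down, gripper open.
Joint ranges: [-3.1, 3.1], [-0.84, 2.19], [0.05, 2.79], [-1.13, 4.28], [0.06, 2.93], [-2.69, 2.69]. Speed limits (rad/s): [2.22, 2.22, 2.79, 3.14, 3.14, 3.14].

## Interface

Orientations are given as [roll, pitch, yaw] about the fixed x, y, z axes, in that order (R = Rz(yaw) Ry(pitch) Rx(roll)).
In Python, from cell import env gives the robot as it stands. The module is installed in compiled form; this text tells all that it offers.
- The arm moves only by the shell command python3 -m pendant 'ROWS'. ROWS is JSON, one flat list of numbers, 5 for each row, row after row: the shift along the tool's x, y, z as a fraction of full scale, then the turn about the tool's z as a fraction of full scale, then the gripper's target within -1 to 1 (shut at 1, half-way at 0, fully open at -1). In form: [x, y, z, turn, grip, x, y, z, turn, grip, ...]. A call has 1 to 10 rows; each row shifts and turns the commanded pose from where the row before left it, along the tool's axes as they then stand; what a row does not reach is not made up. Full scale, the value 1, is 0.4 m for a shift and 180 degrees for a turn. A row lasts 1/8 s, in which the tool goes at most 62.5 mm and 10.7 degrees, less where a joint would pass 70% of its speed; a pose out of reach is approached as far as the arm can. A call with a number of a shift or a turn outside -1 to 1 is refused whole. A call with a gripper value outside its range is refused whole. The fingers move at their own pace and stop on an object; the grip force is fixed at half the most. Time passes only in rows, so rows that do not move let the fingers close. It gives the time, the measured TCP pose, the force and the opening at its end, in the units of the state.
- env.state(): the state, without advancing time (a new reading comes with each control period).
- env.read_camera(name): name is "scene" or "top" or "wrist"; returns the picture (400x640x3 uint8, red, green, blue); there is no depth.
- env.camera_model(name): a dict with "fx", "fy", "cx", "cy" (pixels), "view" (4x4, takes a point from world to camera coordinates); the wrist camera has in their place "tool_from_camera" (4x4, takes a point from camera to tool coordinates, whose origin is the TCP and whose axes are the flange's). Camera axes: x right, y down, z forward; pixel columns grow to the right and rows downward; lengths in mm; the calibration is good to about 2 mm. A picture is of the moment at which its call begins: read the wrist's pose just before it. camera_model takes no time and is no camera call.
- env.job_done(): hands the job in, once; it reports no verdict.
Trained networks look in the newest picture that a camera, given by its name, has taken for a name from the list of things; names that differ only in an ending like _2 or _b are one class to them, and where a whole thing is asked for, a point or a joint stands for the part that bears it (a point fixed in the world has none). Each returns a list of dicts, best first, with "confidence" (0 to 1); they miss things now and then, are a little off and sometimes report something else, mostly with a low value. They report only what shows in the picture. A call takes as long as a camera call.
- env.masks_of(thing, camera): "region" (400x640 bool, what is visible of it).
- env.landmark_of(thing, camera): "xyz" ([x, y, z] in mm, in world coordinates, good to about 4 mm: a listed point, or the origin of a listed thing).
The state is a dict: "t": time; "joints": joint angles; "qvel": joint speeds; "tau": joint torques, N m; "eef_pos": TCP position; "tcp_rot": TCP orientation; "ft_force": force on the tool from outside, world axes, zero at the start; "moment": the same for the moment, N m; "opening": opening from 0.0 (shut) to 1.0 (fully open).
Only numpy, scipy, OpenCV 4.12 (cv2) and the standard library are available. Lean on these libraries where they do the work, as an engineer would, in place of code of your own. Each camera call takes 0.05 s, during which the arm holds its last target.

## Working session

There is one attempt and no reset: what is moved stays moved. The work goes in short steps, Python scripts to look and compute and a shell command to move; the robot and the scene stay as the last step left them, time stands still between calls to the robot, and variables do not carry over. Pictures are saved under pics/ and viewed, and the job is handed in when it is done.

```bash
mkdir -p pics; cat > h.py <<'E'
from cell import env
import numpy as np, cv2
np.set_printoptions(precision=1,suppress=True)
def snap(c,n):
    im=env.read_camera(c); cv2.imwrite(f'pics/{n}.png',im[:,:,::-1]); return im
E
python3 - <<'E'
from h import *
print(env.state(), env.grasp_offset)
for c in('scene','top'):
    snap(c,c+'1'); 
    for t in ['dry_box','main_squeeze','safety_squeeze','vent_cap_grip','door_grip','door_hinge']:
        r=env.landmark_of(t,c); print(c,t,[(np.array(q['xyz']),round(q['confidence'],2)) for q in r[:2]])
for t in ['wash_bottle','timer','tape_roll','stopper','flask','beaker_250','funnel','petri_dish']:
    r=env.landmark_of(t,'top'); print(t,[(np.array(q['xyz']),round(q['confidence'],2)) for q in r[:2]])
print(env.state()['t'])
E
```

```text
{'t': 0.0, 'joints': array([-1.4,  0.5,  1.6,  0. ,  1.1, -0.1]), 'qvel': array([-0., -0., -0.,  0., -0.,  0.]), 'tau': array([  0. , -61.3, -25.8,   0.1,   0. ,  -0. ]), 'eef_pos': array([ 190.5, -595. ,  192.1]), 'tcp_rot': array([-3.1, -0. ,  0.3]), 'ft_force': array([ 0.4, -0.9, -0.4]), 'moment': array([ 0., -0.,  0.]), 'opening': 0.9987660674298232} 18.8
scene dry_box [(array([639.8, -72.2,   4.7]), 0.95), (array([ 384.8, -278.4,   -0.5]), 0.72)]
scene main_squeeze [(array([505.7, 238.2,   0.2]), 0.74), (array([ 634.2, -123. ,  197.4]), 0.6)]
scene safety_squeeze [(array([621.6, -22.3, 195. ]), 0.69)]
scene vent_cap_grip [(array([687.7, -69.4, 197.1]), 0.63), (array([548. ,  21.3, 192.8]), 0.25)]
scene door_grip [(array([ 516.8, -119.5,  196.8]), 0.82), (array([619.3, 342.9,  -2.2]), 0.58)]
scene door_hinge [(array([547.9,  23.1, 192.9]), 0.6)]
top dry_box [(array([640.8, -79.2,   4.1]), 0.95), (array([622.7, 179.1,  -0.9]), 0.17)]
top main_squeeze [(array([ 633.2, -127.1,  193.6]), 0.75)]
top safety_squeeze [(array([624.5, -22.3, 194.4]), 0.85)]
top vent_cap_grip [(array([684.6, -72.1, 198. ]), 0.68), (array([ 519.1, -118.3,  197.3]), 0.68)]
top door_grip [(array([ 519. , -116.2,  199.8]), 0.7)]
top door_hinge [(array([550.3,  25.9, 195.5]), 0.79)]
wash_bottle [(array([ 673.1, -339.5,    1.9]), 0.61), (array([683. , -71.4, 199.3]), 0.29)]
timer [(array([467.8, 410.7,   1.9]), 0.73)]
tape_roll []
stopper []
flask [(array([621.7, 344.4,   1.5]), 0.22)]
beaker_250 []
funnel [(array([502.3, 235.9,  -1.3]), 0.91)]
petri_dish [(array([622.9, 341.2,   2.5]), 0.68)]
1.1
```

View pics/scene1.png

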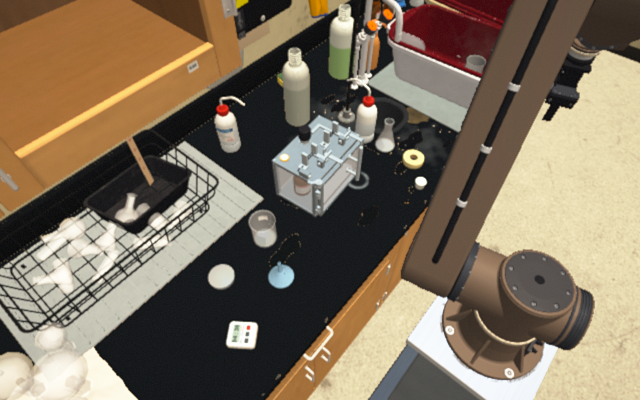

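View pics/top1.png

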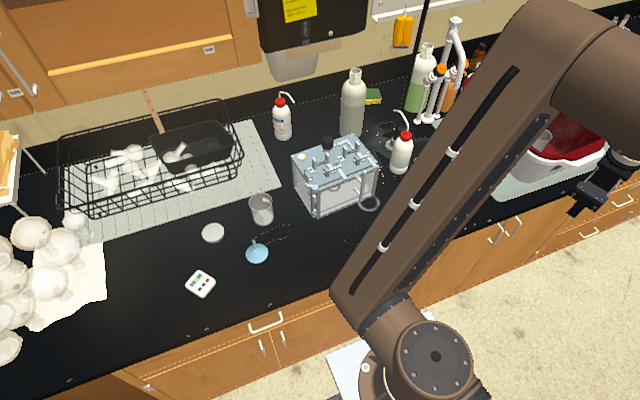

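The scene view shows the box at about (318,165) and the top view at about (337,175). The bar, tabs and cap are all visible, and the funnel and beaker stand to the box's left, below door height. I'll fit the box pose to the detected points.

```bash
cat >> h.py <<'E'
def rel(target,yaw=None,s=None):
    s=s or env.state(); p=np.array(s['eef_pos']); from scipy.spatial.transform import Rotation as R
    r=R.from_euler('xyz',s['tcp_rot']); d=r.inv().apply(np.array(target)-p)
    print('t',round(s['t'],2),'pos',p,'rot',np.round(s['tcp_rot'],3),'open',round(s['opening'],3),'F',np.array(s['ft_force']))
    print('tool-units',np.round(d/400,4).tolist(), 'turn',None if yaw is None else round(-((yaw-s['tcp_rot'][2]+np.pi)%(2*np.pi)-np.pi)/np.pi,4))
E
python3 - <<'E'
from h import *
from scipy.optimize import least_squares
P={}
for c in('scene','top'):
    env.read_camera(c)
    for t in ['dry_box','main_squeeze','safety_squeeze','vent_cap_grip','door_grip','door_hinge']:
        for q in env.landmark_of(t,c)[:3]:
            if t!='dry_box' and abs(q['xyz'][2]-197)>8: continue
            P.setdefault(t,[]).append(q['xyz']); 
for t in P: print(t,np.array(P[t]))
print(env.state()['t'])
E
```

```text
dry_box [[641.7 -70.2  -0.4]
 [638.5 -79.3   4.1]
 [502.3 237.2  -1.7]
 [625.7 176.   -2.4]]
main_squeeze [[ 632.9 -125.4  195.4]
 [ 635.8 -128.8  194.8]]
safety_squeeze [[625.  -25.3 195.6]
 [626.6 -23.2 193.8]]
vent_cap_grip [[687.9 -68.7 192.7]
 [682.7 -72.6 200.1]]
door_grip [[ 521.3 -119.6  196.2]
 [ 518.6 -115.4  196.1]]
door_hinge [[547.1  22.8 191.1]
 [554.4  25.5 193.4]]
1.8
```

```bash
python3 -m pendant '[0,0,-0.12,0,-0.2, 0,0,-0.12,0,-0.2, 0,0,-0.12,0,-0.2]'; python3 - <<'E'
from h import *
rel([640,-76,340],0.1)
E
```

```text
t: 2.17
eef_pos: [190.5, -595.0, 338.4]
tcp_rot: [3.142, 0.0, 0.31]
ft_force: [0.4, -0.4, -0.9]
opening: 0.739
t 2.17 pos [ 190.5 -595.   338.4] rot [3.1 0.  0.3] open 0.739 F [ 0.4 -0.4 -0.9]
tool-units [1.4658, -0.8933, -0.0041] turn 0.0668
```

```bash
python3 -m pendant '[0.1,-0.061,0,0,-0.2, 0.1,-0.061,0,0,-0.2, 0.1,-0.061,0,0,-0.2, 0.1,-0.061,0,0,-0.2, 0.1,-0.061,0,0,-0.2, 0.1,-0.061,0,0,-0.2, 0.1,-0.061,0,0,-0.2, 0.1,-0.061,0,0,-0.2, 0.1,-0.061,0,0,-0.2, 0.1,-0.061,0,0,-0.2]'; python3 - <<'E'
from h import *
rel([640,-76,340],0.09)
E
```

```text
t: 3.42
eef_pos: [498.0, -239.6, 336.9]
tcp_rot: [3.141, -0.0, 0.31]
ft_force: [0.3, -1.3, 0.4]
opening: 0.602
t 3.42 pos [ 498.  -239.6  336.9] rot [ 3.1 -0.   0.3] open 0.602 F [ 0.3 -1.3  0.4]
tool-units [0.4628, -0.2814, -0.0078] turn 0.0699
```

```bash
python3 -m pendant '[0.1,-0.061,0,0,-0.2, 0.1,-0.061,0,0,-0.2, 0.1,-0.061,0,0,-0.2, 0.1,-0.061,0,0,-0.2, 0.06,-0.037,-0.05,0,-0.2, 0,0,-0.05,0.035,-0.2,0,0,0,0.035,-0.2,0,0,0,0,-0.2]'; python3 - <<'E'
from h import *
rel([685,-71,340],0.09)
from scipy.spatial.transform import Rotation as R
s=env.state(); snap('wrist','w1')
m=env.camera_model('wrist'); T=m['tool_from_camera']; print(T)
for t in ['main_squeeze','safety_squeeze','vent_cap_grip','door_grip','door_hinge','dry_box']:
    r=env.landmark_of(t,'wrist'); print(t,[(np.array(q['xyz']),round(q['confidence'],2)) for q in r[:2]])
for t in ['tape_roll','stopper','flask','beaker_250','wash_bottle']:
    r=env.landmark_of(t,'wrist'); print(t,[(np.array(q['xyz']),round(q['confidence'],2)) for q in r[:2]])
E
```

```text
t: 4.42
eef_pos: [638.1, -77.7, 376.7]
tcp_rot: [3.142, 0.0, 0.091]
ft_force: [-0.2, -0.7, -0.1]
opening: 0.6
t 4.42 pos [638.1 -77.7 376.7] rot [3.1 0.  0.1] open 0.6 F [-0.2 -0.7 -0.1]
tool-units [0.1184, -0.0061, 0.0917] turn 0.0002
[[   0.    -1.    -0.3   74.5]
 [   1.     0.    -0.    -0.2]
 [   0.    -0.3    1.  -191.4]
 [   0.     0.     0.     1. ]]
main_squeeze [(array([ 630.9, -130. ,  200.7]), 0.79)]
safety_squeeze [(array([625.4, -20. , 195.2]), 0.93), (array([622.4, 345. ,   1.6]), 0.68)]
vent_cap_grip [(array([687.4, -71.8, 196.5]), 0.57)]
door_grip [(array([ 520. , -120.3,  194.5]), 0.72), (array([628.1, -22.5, 197.6]), 0.3)]
door_hinge [(array([549.6,  25. , 196.1]), 0.66)]
dry_box []
tape_roll [(array([ 458.5, -356.2,    1.4]), 0.47)]
stopper []
flask [(array([ 563.8, -349.6,    1.7]), 0.63)]
beaker_250 [(array([620.4, 181.9,   2.2]), 0.94)]
wash_bottle [(array([ 675. , -334. ,    1.9]), 0.8)]
```

View pics/w1.png

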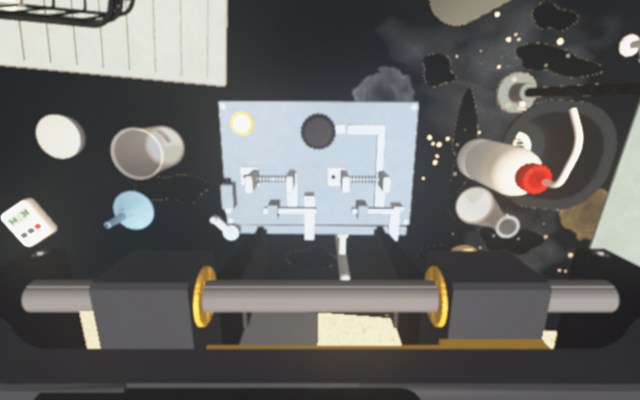

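```bash
python3 - <<'E'
import cv2
im=cv2.imread('pics/w1.png')[90:250,210:430]
cv2.imwrite('pics/w1c.png',cv2.resize(im,None,fx=3.6,fy=3.6,interpolation=cv2.INTER_CUBIC))
E
```

```text
(no output)
```

View pics/w1c.png

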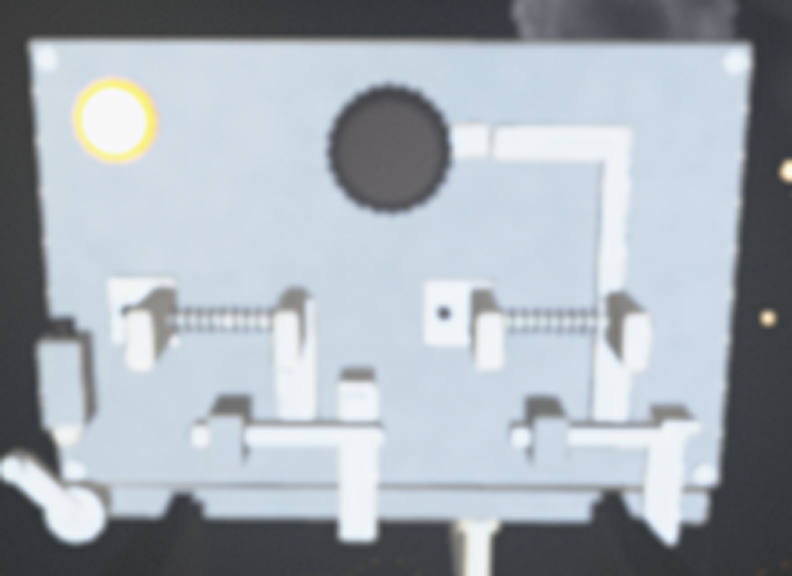

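Close view: the cap centre is at crop (390,147). The tab tops sit at crop x 140/288 (safety) and 490/635 (main), y about 338. Back-projecting these.

```bash
python3 - <<'E'
from h import *
from scipy.spatial.transform import Rotation as R
m=env.camera_model('wrist'); T=np.array(m['tool_from_camera']); s=env.state()
Rw=R.from_euler('xyz',s['tcp_rot']).as_matrix(); p=np.array(s['eef_pos'])
def bp(cx,cy,z):
    u,v=210+cx/3.6,90+cy/3.6
    d=np.array([(u-m['cx'])/m['fx'],(v-m['cy'])/m['fy'],1])
    o=Rw@T[:3,3]+p; w=Rw@T[:3,:3]@d
    return o+w*(z-o[2])/w[2]
for n,a in dict(sL=(140,339,212),sR=(288,339,212),mL=(490,339,212),mR=(635,339,212),cap=(390,147,215),c1=(33,42,165),c2=(750,45,165),f2=(718,484,165),f1=(62,484,165)).items(): print(n,bp(*a))
rel([687,-71,180],.091)
E
```

```text
sL [622.2  -2.4 212. ]
sR [626.2 -46.4 212. ]
mL [ 631.6 -106.4  212. ]
mR [ 635.5 -149.5  212. ]
cap [685.3 -71.7 215. ]
c1 [703.9  43.8 165. ]
c2 [ 723.5 -182.7  165. ]
f2 [ 576.5 -196.1  165. ]
f1 [555.9  31.9 165. ]
t 5.03 pos [638.1 -77.8 376.7] rot [3.1 0.  0.1] open 0.599 F [ 0.8 -1.  -0.4]
tool-units [0.1233, -0.0059, 0.4917] turn -0.0003
```

```bash
python3 -m pendant '[0.06,-0.003,0,0,-0.2, 0.061,-0.003,0,0,-0.2, 0,0,0.1,0,-0.2, 0,0,0.1,0,-0.2, 0,0,0.1,0,-0.2, 0,0,0.1,0,-0.2,0,0,0.09,0,-0.2,0,0,0,0,-0.2]'; python3 - <<'E'
from h import *
rel([686,-71.5,180],.091)
E
```

```text
t: 6.02
eef_pos: [685.0, -70.9, 178.3]
tcp_rot: [-3.14, 0.005, 0.09]
ft_force: [0.1, -0.5, 1.3]
opening: 0.601
t 6.03 pos [685.  -70.9 178.3] rot [-3.1  0.   0.1] open 0.601 F [ 0.1 -0.5  1.3]
tool-units [0.0023, 0.0018, -0.0043] turn -0.0003
```

Close on the cap, then turn anticlockwise (negative turn).

```bash
python3 -m pendant '[0,0,-0.003,0,1, 0,0,0,0,1, 0,0,0,0,1, 0,0,0,0,1]'; python3 -m pendant '[0,0,0,-0.05,1, 0,0,0,-0.05,1, 0,0,0,-0.05,1,0,0,0,-0.05,1,0,0,0,-0.05,1,0,0,0,-0.05,1,0,0,0,-0.05,1,0,0,0,-0.05,1,0,0,0,-0.05,1,0,0,0,0,1]'; python3 - <<'E'
from h import *
s=env.state();print(s['moment'],s['joints'].round(2)); rel([686,-71.5,180],.091+1.47)
snap('scene','s2')
E
```

```text
t: 6.52
eef_pos: [686.6, -71.2, 183.4]
tcp_rot: [3.141, -0.002, 0.09]
ft_force: [-0.6, -0.0, 6.2]
opening: 0.361
t: 7.78
eef_pos: [684.6, -69.3, 183.3]
tcp_rot: [-3.139, -0.002, 1.506]
ft_force: [-10.5, 8.2, 11.8]
opening: 0.362
[ 1.6  2.1 -0. ] [-0.2  0.6  1.4  0.   1.2 -0.1]
t 7.78 pos [684.6 -69.3 183.3] rot [-3.1 -0.   1.5] open 0.362 F [-10.5   8.2  11.8]
tool-units [-0.0052, 0.0038, 0.0083] turn -0.0175
```

```bash
python3 -m pendant '[0,0,0,-0.02,1, 0,0,0,0,1, 0,0,0,0,-0.2, 0,0,0,0,-0.2, 0,0,-0.1,0,-0.2, 0,0,-0.1,0,-0.2, 0,0,-0.1,0,-0.2, 0,0,-0.1,0,-0.2,0,0,0,0,-0.2]'; python3 - <<'E'
from h import *
s=env.state();print(s['moment'],s['joints'].round(2)); rel([686,-71.5,180],.091)
snap('wrist','w2')
E
```

```text
t: 8.95
eef_pos: [687.0, -71.2, 345.4]
tcp_rot: [3.136, 0.001, 1.566]
ft_force: [-0.8, 0.4, -1.3]
opening: 0.602
[-0.1 -0.1 -0. ] [-0.2  0.5  1.1 -0.   1.5 -0.2]
t 8.95 pos [687.  -71.2 345.4] rot [3.1 0.  1.6] open 0.602 F [-0.8  0.4 -1.3]
tool-units [-0.0002, -0.0049, 0.4135] turn 0.4696
```

View pics/w2.png

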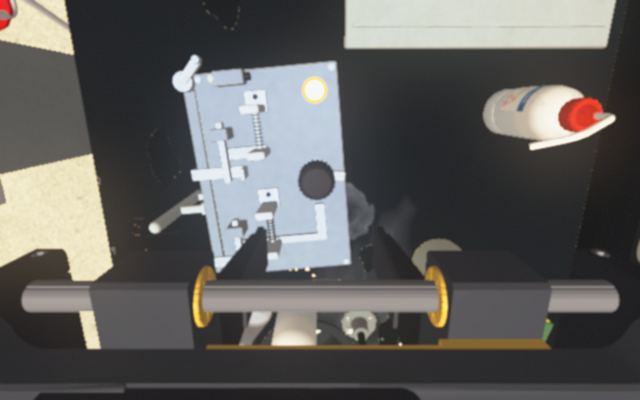

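The lug now points to the back at (340,177), so the cap has turned about 1.45 rad. Next is the main catch.

```bash
python3 -m pendant '[0,0,0,0.052,-0.68, 0,0,0,0.052,-0.68, 0,0,0,0.052,-0.68,0,0,0,0.052,-0.68,0,0,0,0.052,-0.68,0,0,0,0.052,-0.68,0,0,0,0.052,-0.68,0,0,0,0.052,-0.68,0,0,0,0.052,-0.68,0,0,0,0,-0.68]'; python3 - <<'E'
from h import *
rel([633,-123,182],.091)
E
```

```text
t: 10.25
eef_pos: [685.9, -71.0, 340.5]
tcp_rot: [-3.141, 0.002, 0.097]
ft_force: [-0.7, 0.1, -0.1]
opening: 0.838
t 10.25 pos [685.9 -71.  340.5] rot [-3.1  0.   0.1] open 0.838 F [-0.7  0.1 -0.1]
tool-units [-0.1435, 0.1166, 0.3964] turn 0.002
```

```bash
python3 -m pendant '[-0.072,0.058,0,0.002,-0.68, -0.071,0.058,0,0,-0.68, 0,0,0.1,0,-0.68, 0,0,0.1,0,-0.68, 0,0,0.05,0,-0.68,0,0,0,0,-0.68]'; python3 - <<'E'
from h import *
rel([633,-123,182],.091)
snap('wrist','w3')
for t in ['main_squeeze']:
    print([(np.array(q['xyz']),q['confidence']) for q in env.landmark_of(t,'wrist')])
E
```

```text
t: 11.0
eef_pos: [632.7, -122.4, 240.0]
tcp_rot: [-3.14, 0.003, 0.093]
ft_force: [0.2, 0.2, 0.6]
opening: 0.844
t 11.0 pos [ 632.7 -122.4  240. ] rot [-3.1  0.   0.1] open 0.844 F [0.2 0.2 0.6]
tool-units [0.001, 0.0017, 0.145] turn 0.0006
[(array([ 632.6, -129.4,  198.6]), 0.74)]
```

View pics/w3.png

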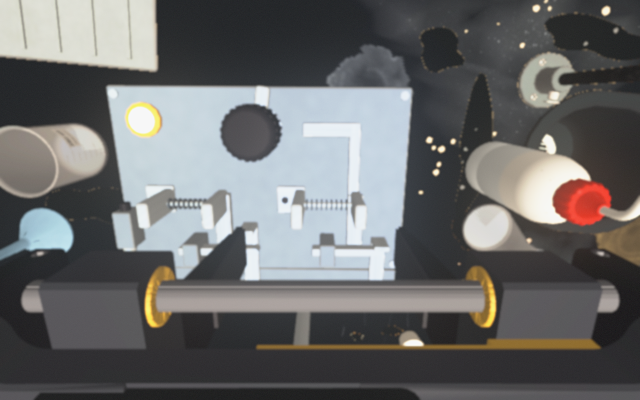

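The cap lug is to the rear at (262,93). The main tabs at (297,208) and (358,208) lie between the fingers. Descend and squeeze.

```bash
python3 -m pendant '[0,0,0.08,0,-0.68, 0,0,0.065,0,-0.68, 0,0,0,0,-0.68]'; python3 -m pendant '[0,0,0,0,1, 0,0,0,0,1, 0,0,0,0,1,0,0,0,0,1,0,0,0,0,1]';python3 - <<'E'
from h import *
rel([633,-123,182],.091)
snap('wrist','w4')
E
```

```text
t: 11.48
eef_pos: [633.2, -122.5, 183.5]
tcp_rot: [-3.141, 0.001, 0.091]
ft_force: [0.4, 0.5, 0.7]
opening: 0.839
t: 12.1
eef_pos: [633.9, -121.5, 185.2]
tcp_rot: [-3.14, -0.002, 0.09]
ft_force: [-0.4, 7.1, 4.6]
opening: 0.409
t 12.1 pos [ 633.9 -121.5  185.2] rot [-3.1 -0.   0.1] open 0.409 F [-0.4  7.1  4.6]
tool-units [-0.0025, 0.0035, 0.0079] turn -0.0004
```

View pics/w4.png

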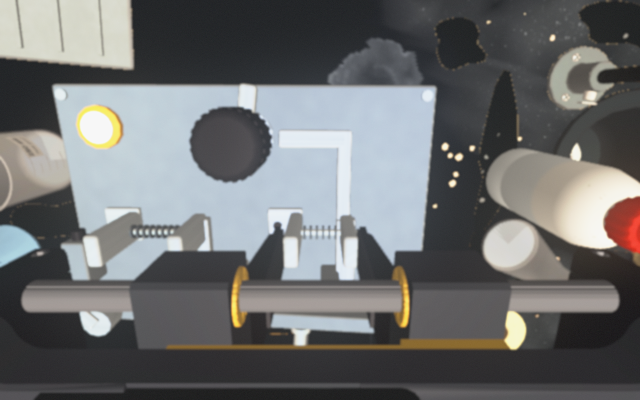

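The opening is 39 mm, so the bolt is fully squeezed. I'll release, rise and check the door.

```bash
python3 -m pendant '[0,0,0,0,-0.68, 0,0,0,0,-0.68, 0,0,0,0,-0.68,0,0,0,0,-0.68,0,0,-0.08,0,-0.68,0,0,-0.1,0,-0.68,0,0,-0.1,0,-0.68,0,0,0,0,-0.68]';python3 - <<'E'
from h import *
rel([624.2-.5,-24.4+5,182],.091)
snap('wrist','w5')
for t in ['door_grip','safety_squeeze']:
    print([(np.array(q['xyz']),q['confidence']) for q in env.landmark_of(t,'wrist')])
E
```

```text
t: 13.15
eef_pos: [634.2, -122.5, 299.0]
tcp_rot: [3.14, -0.005, 0.09]
ft_force: [-0.1, -0.1, -1.2]
opening: 0.839
t 13.15 pos [ 634.2 -122.5  299. ] rot [ 3.1 -0.   0.1] open 0.839 F [-0.1 -0.1 -1.2]
tool-units [-0.0044, -0.2595, 0.292] turn -0.0003
[(array([ 503.5, -118.3,  192.6]), 0.85)]
[(array([628.7, -22. , 200.4]), 0.84)]
```

View pics/w5.png

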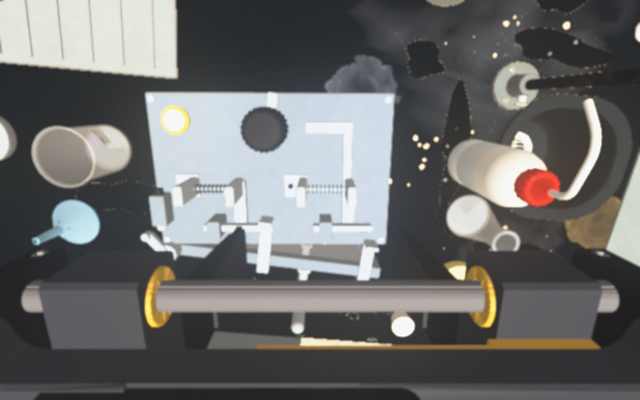

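The door edge, now at a slant around (310,262), shows it ajar, and the bar has moved about 18 mm (0.13 rad). The main tab is back at (350,193). Safety catch next.

```bash
python3 -m pendant '[0,-0.13,0,0,-0.68, -0.004,-0.13,0,0,-0.68, 0,0,0.1,0,-0.68, 0,0,0.1,0,-0.68, 0,0,0.05,0,-0.68,0,0,0,0,-0.68]'; python3 - <<'E'
from h import *
rel([624.2-.5,-24.4+5,182],.091)
snap('wrist','w6')
E
```

```text
t: 14.05
eef_pos: [621.4, -18.9, 193.4]
tcp_rot: [-3.141, 0.005, 0.09]
ft_force: [-0.2, 0.1, 0.7]
opening: 0.839
t 14.05 pos [621.4 -18.9 193.4] rot [-3.1  0.   0.1] open 0.839 F [-0.2  0.1  0.7]
tool-units [0.0058, 0.0017, 0.0285] turn -0.0003
```

View pics/w6.png

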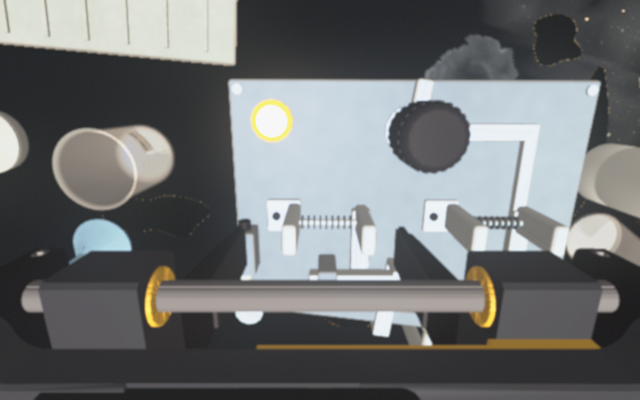

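```bash
python3 - <<'E'
import cv2
im=cv2.imread('pics/w6.png')[180:350,200:420]
cv2.imwrite('pics/w6c.png',cv2.resize(im,None,fx=3.4,fy=3.4,interpolation=cv2.INTER_CUBIC))
from h import *
from scipy.spatial.transform import Rotation as R
m=env.camera_model('wrist'); T=np.array(m['tool_from_camera']); s=env.state()
Rw=R.from_euler('xyz',s['tcp_rot']).as_matrix(); p=np.array(s['eef_pos'])
def bp(u,v,z):
    d=np.array([(u-m['cx'])/m['fx'],(v-m['cy'])/m['fy'],1])
    o=Rw@T[:3,3]+p; w=Rw@T[:3,:3]@d
    return o+w*(z-o[2])/w[2]
c=np.array([640,-76.])
Y=np.array([-.09,.996]);X=np.array([.996,.09])
for z in (165,180,195,212):
    q=[bp(u,250,z)[:2]-c for u in(245,257)]
    print(z,[(a@X,a@Y) for a in q])
tl=np.array([*(p[:2]),0])
d=p[:2]-c; print('tcp box',d@X,d@Y)
E
```

```text
165 [(np.float64(-37.84532227203405), np.float64(111.41028855761664)), (np.float64(-37.844447691466854), np.float64(102.94762390269493))]
180 [(np.float64(-31.057200406569766), np.float64(107.81928610372972)), (np.float64(-31.056385135633455), np.float64(99.93051656520787))]
195 [(np.float64(-24.26907854110548), np.float64(104.2282836498428)), (np.float64(-24.268322579800063), np.float64(96.91340922772076))]
212 [(np.float64(-16.575873760245983), np.float64(100.15848086877095)), (np.float64(-16.575185016522084), np.float64(93.49402091190208))]
tcp box -12.655841591386805 58.34309970867657
```

View pics/w6c.png

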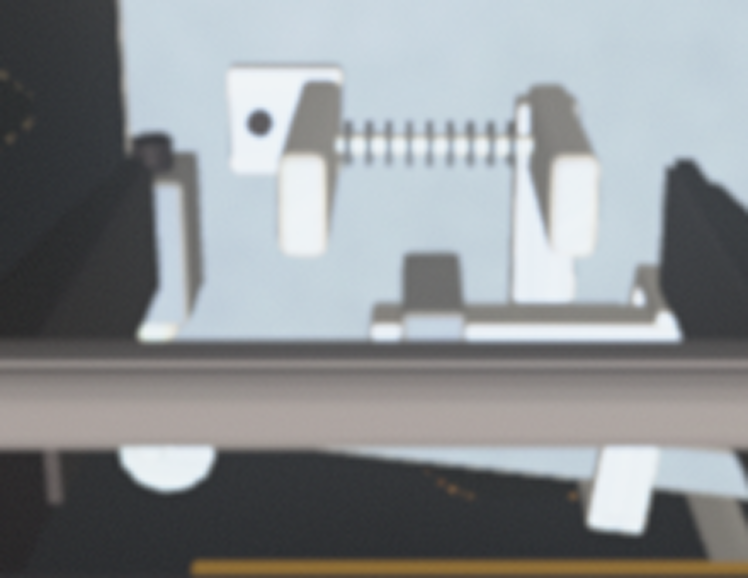

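```bash
python3 -m pendant '[0.005,0.014,0,0,-0.35, 0,0,0,0,-0.35, 0,0,0.004,0,-0.35,0,0,0.005,0,-0.35,0,0,0,0,-0.35]'; python3 - <<'E'
from h import *
rel([624.2,-24.4,188],.091)
snap('wrist','w7')
E
```

```text
t: 14.72
eef_pos: [624.9, -24.4, 192.2]
tcp_rot: [3.142, 0.0, 0.09]
ft_force: [0.2, -0.5, -0.1]
opening: 0.676
t 14.72 pos [624.9 -24.4 192.2] rot [3.1 0.  0.1] open 0.676 F [ 0.2 -0.5 -0.1]
tool-units [-0.0018, -0.0003, 0.0105] turn -0.0003
```

View pics/w7.png

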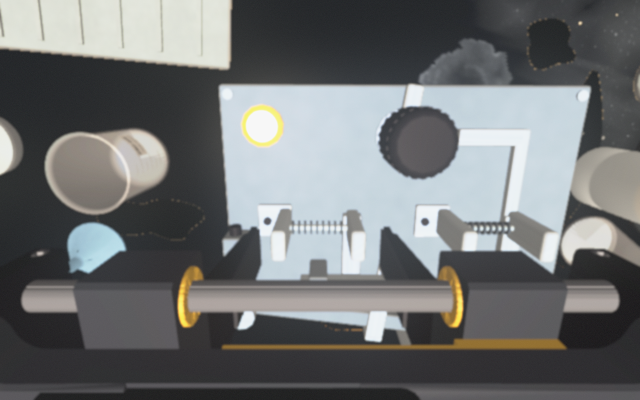

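```bash
python3 -m pendant '[0,0,0.012,0,-0.35, 0,0,0,0,-0.35, 0,-0.005,0,0,1,0,-0.007,0,0,1,0,0,0,0,1,0,0,0,0,1,0,0,0,0,1]'; python3 - <<'E'
from h import *
rel([624.2,-24.4,188],.091)
snap('wrist','w8')
E
```

```text
t: 15.65
eef_pos: [624.3, -17.0, 187.4]
tcp_rot: [-3.138, 0.0, 0.09]
ft_force: [0.6, 13.2, 0.3]
opening: 0.405
t 15.65 pos [624.3 -17.  187.4] rot [-3.1  0.   0.1] open 0.405 F [ 0.6 13.2  0.3]
tool-units [-0.002, 0.0184, -0.0015] turn -0.0003
```

View pics/w8.png

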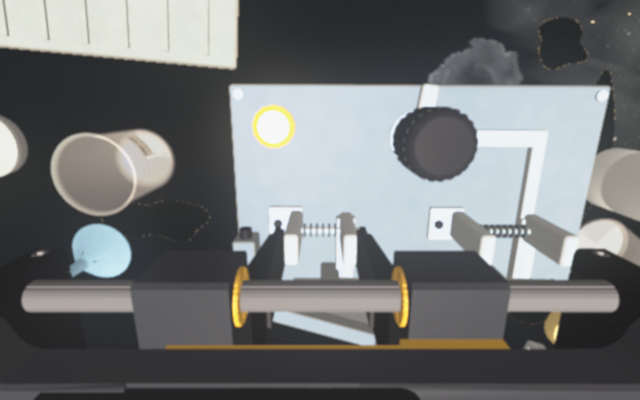

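The safety catch is fully squeezed (opening 38.5 mm) and the door edge at (325,335) has swung further. Release by opening to 64 mm only, then lift and locate the bar.

```bash
python3 -m pendant '[0,0,0,0,-0.35, 0,0.012,0,0,-0.35, 0,0,0,0,-0.35,0,0,0,0,-0.35,0,0,-0.08,0,-0.35,0,0,-0.1,0,-0.35,0,0,-0.1,0,-0.35,0,0,0,0,-0.35]';python3 - <<'E'
from h import *
rel([460,-105,176],.091)
for c in ('wrist','top','scene'):
  snap(c,c+'9')
  print(c,[(np.array(q['xyz']),q['confidence']) for q in env.landmark_of('door_grip',c)])
h=np.array([549.7,24.5]); 
for a in np.arange(.3,1.9,.1):
    y=.09-a; r=np.array([[np.cos(y),-np.sin(y)],[np.sin(y),np.cos(y)]])@[-40.5,-140]; q=h+r; print(round(a,2),q,np.hypot(*q))
E
```

```text
t: 16.7
eef_pos: [625.9, -24.7, 302.8]
tcp_rot: [3.14, -0.005, 0.09]
ft_force: [0.9, -0.6, -0.2]
opening: 0.675
t 16.7 pos [625.9 -24.7 302.8] rot [ 3.1 -0.   0.1] open 0.675 F [ 0.9 -0.6 -0.2]
tool-units [-0.4328, 0.1622, 0.3148] turn -0.0004
wrist [(array([ 469.6, -100.4,  195.3]), 0.63)]
top [(array([468.5, -97.3, 198.8]), 0.64), (array([ 454.5, -354.9,   -1.7]), 0.39)]
scene [(array([ 470.9, -100. ,  194.2]), 0.96)]
0.3 [ 480.9 -104. ] 492.0184565153951
0.4 [468.4 -96.5] 478.25332895351255
0.5 [456.8 -87.8] 465.1046994175907
0.6 [446.  -77.9] 452.7631844228032
0.7 [436.3 -67. ] 441.42472782473493
0.8 [427.7 -55.3] 431.2859278564001
0.9 [420.4 -42.7] 422.537801316112
1.0 [414.3 -29.4] 415.3580956401224
1.1 [409.6 -15.7] 409.9025763874775
1.2 [406.3  -1.5] 406.29607656949827
1.3 [404.4  13. ] 404.6243917693984
1.4 [404.   27.5] 404.9282116713232
1.5 [405.   42.1] 407.20009685724676
1.6 [407.5  56.4] 411.38503859773977
1.7 [411.4  70.5] 417.38450035800776
1.8 [416.7  84. ] 425.063233014867
```

View pics/wrist9.png

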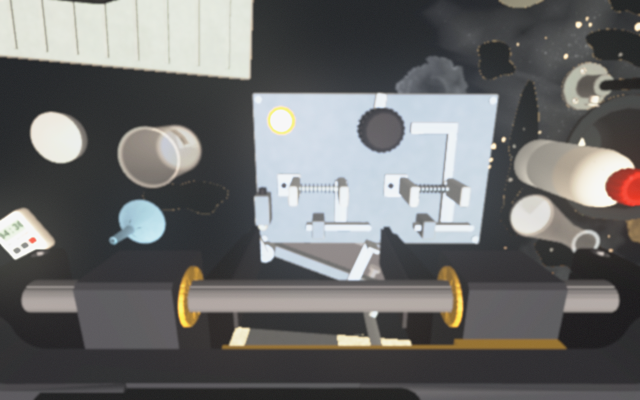

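View pics/scene9.png

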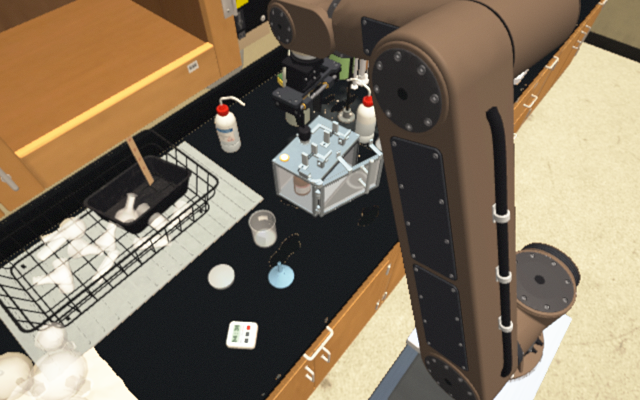

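The door is at about 0.39 rad with the bar at (469.5,-99); all three cameras agree. Go to it.

```bash
python3 -m pendant '[-0.1,0.047,0,0,-0.05, -0.1,0.047,0,0,-0.05, -0.1,0.047,0,0,-0.05, -0.1,0.047,0,0,-0.05,0,0,0,-0.05,-0.05,0,0,0,-0.05,-0.05,0,0,0,0,-0.05]';python3 - <<'E'
from h import *
rel([474,-97,178],.4)
snap('wrist','w10')
print([(np.array(q['xyz']),q['confidence']) for q in env.landmark_of('door_grip','wrist')])
E
```

```text
t: 17.88
eef_pos: [472.3, -113.8, 299.1]
tcp_rot: [-3.141, 0.001, 0.403]
ft_force: [0.4, 0.1, -0.6]
opening: 0.528
t 17.88 pos [ 472.3 -113.8  299.1] rot [-3.1  0.   0.4] open 0.528 F [ 0.4  0.1 -0.6]
tool-units [0.0206, -0.0368, 0.3028] turn 0.0009
[(array([467.7, -96.7, 194.1]), 0.91)]
```

View pics/w10.png

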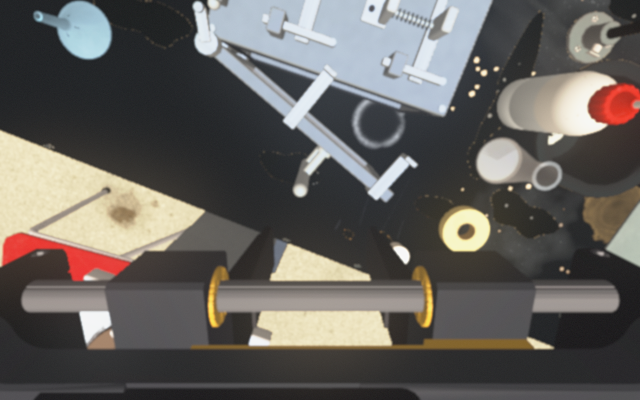

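The bar top shows at (302,188), clear of both keepers. I'll cross-check it by back-projection.

```bash
python3 - <<'E'
from h import *
from scipy.spatial.transform import Rotation as R
m=env.camera_model('wrist'); T=np.array(m['tool_from_camera']); s=env.state()
Rw=R.from_euler('xyz',s['tcp_rot']).as_matrix(); p=np.array(s['eef_pos'])
d=np.array([(301-m['cx'])/m['fx'],(188-m['cy'])/m['fy'],1])
o=Rw@T[:3,3]+p; w=Rw@T[:3,:3]@d
print(o+w*(216-o[2])/w[2]); rel([473,-96,178],.4)
E
python3 -m pendant '[0.018,-0.037,0,0,-0.05, 0,0,0.1,0,-0.05, 0,0,0.1,0,-0.05, 0,0,0.1,0,-0.05,0,0,0,0,-0.05]'
```

```text
[472.5 -96.4 216. ]
t 17.98 pos [ 472.4 -113.7  299.2] rot [-3.1  0.   0.4] open 0.529 F [-0.5  0.1 -0.9]
tool-units [0.0188, -0.0401, 0.303] turn 0.0002
t: 18.6
eef_pos: [472.2, -96.1, 177.8]
tcp_rot: [-3.138, 0.004, 0.403]
ft_force: [-0.3, -0.2, 0.5]
opening: 0.525
```

```bash
python3 -m pendant '[0,0,0,0,1, 0,0,0,0,1, 0,0,0,0,1,0,0,0,0,1,0,0,0,0,1]'; python3 - <<'E'
from h import *
rel([473,-96,178],.4)
snap('wrist','w11')
# step plan: increments along arc in tool units at yaw .403
h=np.array([549.7,24.5]);Y=.403
def bar(a):
    y=.09-a; return h+np.array([[np.cos(y),-np.sin(y)],[np.sin(y),np.cos(y)]])@[-40.5,-140]
A=np.arange(.38,1.76,.08)
for a,b in zip(A[:-1],A[1:]):
    d=bar(b)-bar(a); print(round(b,2),bar(b),np.round([(d@[np.cos(Y),np.sin(Y)])/400,(d@[np.sin(Y),-np.cos(Y)])/400],4).tolist())
E
```

```text
t: 19.23
eef_pos: [473.4, -97.4, 179.8]
tcp_rot: [3.141, -0.001, 0.404]
ft_force: [-0.3, 0.9, 2.7]
opening: 0.109
t 19.23 pos [473.4 -97.4 179.8] rot [ 3.1 -0.   0.4] open 0.109 F [-0.3  0.9  2.7]
tool-units [0.0005, -0.0035, 0.0046] turn 0.0013
0.46 [461.3 -91.4] [-0.0154, -0.0247]
0.54 [452.3 -83.9] [-0.0134, -0.0259]
0.62 [444.  -75.8] [-0.0112, -0.0269]
0.7 [436.3 -67. ] [-0.0091, -0.0277]
0.78 [429.3 -57.7] [-0.0068, -0.0283]
0.86 [423.2 -47.8] [-0.0045, -0.0288]
0.94 [417.8 -37.5] [-0.0022, -0.0291]
1.02 [413.3 -26.7] [0.0001, -0.0291]
1.1 [409.6 -15.7] [0.0024, -0.029]
1.18 [406.8  -4.3] [0.0048, -0.0288]
1.26 [405.    7.2] [0.007, -0.0283]
1.34 [404.1  18.8] [0.0093, -0.0276]
1.42 [404.1  30.4] [0.0114, -0.0268]
1.5 [405.   42.1] [0.0136, -0.0258]
1.58 [406.9  53.6] [0.0156, -0.0246]
1.66 [409.7  64.9] [0.0175, -0.0233]
1.74 [413.3  75.9] [0.0193, -0.0218]
```

View pics/w11.png

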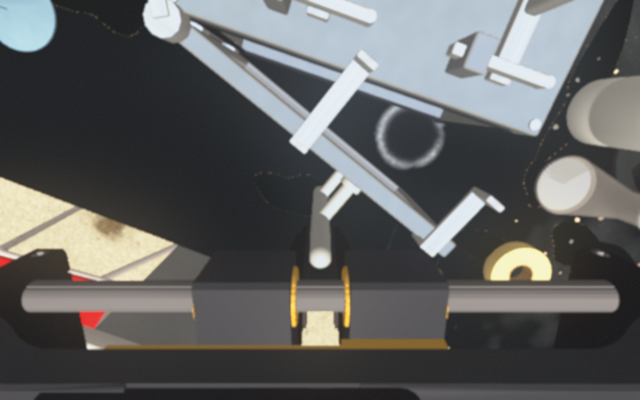

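The bar is held at (320,255) between the pads, opening about 11 mm. Swing along the arc.

```bash
python3 -m pendant '[-0.0154,-0.0247,0,0,1, -0.0134,-0.0259,0,0,1, -0.0112,-0.0269,0,0,1, -0.0091,-0.0277,0,0,1, -0.0068,-0.0283,0,0,1, 0,0,0,0,1]'; python3 - <<'E'
from h import *
rel([433.5,-56,180],.4)
E
```

```text
t: 20.02
eef_pos: [431.0, -56.4, 179.6]
tcp_rot: [-3.141, 0.0, 0.405]
ft_force: [-0.5, -3.0, 0.7]
opening: 0.11
t 20.02 pos [431.  -56.4 179.6] rot [-3.1  0.   0.4] open 0.11 F [-0.5 -3.   0.7]
tool-units [0.006, 0.0015, -0.0009] turn 0.0015
```

```bash
python3 -m pendant '[-0.0035,-0.0288,0,0,1, -0.001,-0.0291,0,0,1, 0.001,-0.0291,0,0,1, 0.003,-0.029,0,0,1, 0.005,-0.0288,0,0,1, 0,0,0,0,1]'; python3 - <<'E'
from h import *
s=env.state(); print(s['joints'].round(3)); rel([407,-2,180],.4)
E
```

```text
t: 20.78
eef_pos: [410.6, -2.5, 179.5]
tcp_rot: [3.142, -0.0, 0.405]
ft_force: [1.0, -2.9, 2.2]
opening: 0.112
[-0.2  0.2  2.1  0.   0.9  1. ]
t 20.77 pos [410.6  -2.5 179.5] rot [ 3.1 -0.   0.4] open 0.112 F [ 1.  -2.9  2.2]
tool-units [-0.0079, -0.0047, -0.0012] turn 0.0016
```

```bash
python3 -m pendant '[0.007,-0.0283,0,0,1, 0.009,-0.0276,0,0,1, 0.0114,-0.0268,0,0,1, 0.0136,-0.0258,0,0,1, 0.0156,-0.0246,0,0,1, 0,0,0,0,1]'; python3 - <<'E'
from h import *
s=env.state(); print(s['joints'].round(3)); rel([407,53.6,180],.4)
snap('wrist','w12'); snap('scene','s12')
for c in('wrist','scene'): print([(np.array(q['xyz']),q['confidence']) for q in env.landmark_of('door_grip',c)])
E
```

```text
t: 21.52
eef_pos: [410.4, 55.4, 179.4]
tcp_rot: [3.142, 0.0, 0.406]
ft_force: [1.6, -3.7, 1.6]
opening: 0.111
[-0.   0.2  2.1 -0.   0.9  1.1]
t 21.52 pos [410.4  55.4 179.4] rot [3.1 0.  0.4] open 0.111 F [ 1.6 -3.7  1.6]
tool-units [-0.0097, 0.0008, -0.0015] turn 0.0018
[(array([405.8,  51.7, 193.2]), 0.8)]
[(array([407.2,  49.5, 196.3]), 0.69)]
```

View pics/w12.png

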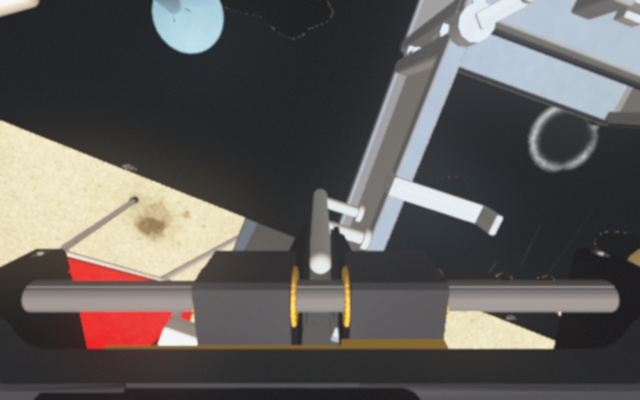

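View pics/s12.png

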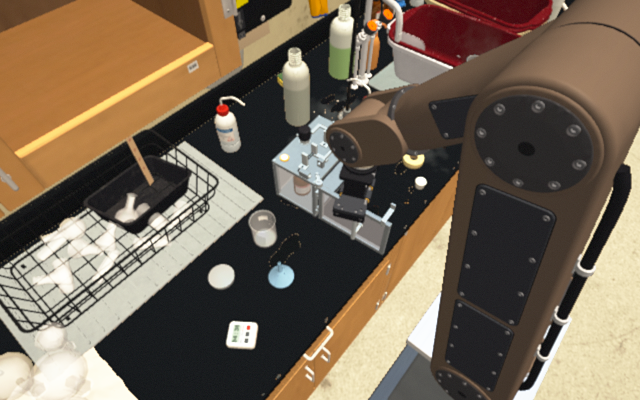

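The door edge runs about perpendicular to the box front, the bar is still between the pads at (320,262), and the bystanders stand where they were. Let it settle, check catches, then hand in.

```bash
python3 -m pendant '[0,0,0,0,1,0,0,0,0,1,0,0,0,0,1,0,0,0,0,1]'; python3 - <<'E'
from h import *
rel([407,53.6,180],.4); print(np.abs(env.state()['qvel']).max())
q=env.landmark_of('door_grip','wrist')[0]['xyz']
d=np.array(q[:2])-[549.7,24.5]; print('door',.09-(np.arctan2(d[1],d[0])-np.arctan2(-140,-40.5)), 'mod 2pi')
env.job_done(); print(env.state()['t'])
E
```

```text
t: 22.22
eef_pos: [410.3, 54.7, 179.4]
tcp_rot: [-3.142, 0.0, 0.404]
ft_force: [0.1, -4.6, -2.3]
opening: 0.116
t 22.23 pos [410.3  54.7 179.4] rot [-3.1  0.   0.4] open 0.116 F [ 0.1 -4.6 -2.3]
tool-units [-0.0087, -0.0006, -0.0014] turn 0.0013
0.0017723301262585625
door -4.717171332418748 mod 2pi
the job is handed in; nothing more can be done
the job is handed in; nothing more can be done
```

The dry box door is open to about 1.57 rad (a right angle), and the gripper is still holding it by the bar. I handed the job in at about 22.3 s of the 64 s allowed.

- **Vent cap:** I turned it anticlockwise to about its stop. The lug swung from pointing right to pointing to the back.
- **Main catch:** I squeezed it until the fingers were 39 mm apart, which is full travel, then let it go. The door sprang ajar to about 0.13 rad, and the picture showed the tab back at rest.
- **Safety catch:** I squeezed it to 38.5 mm between the fingers, also full travel, then let it go. The door came free to about 0.39 rad.
- **Door:** I gripped the bar and swung the door past the detent.

**Last checks:**
- Door angle: the measured bar position gives about 1.57 rad.
- Grip: the fingers are shut on the bar at about 11 mm, against its 12 mm. The wrist reads about 5 N, and the arm is still.
- Bystanders: those visible in the last scene picture (funnel, petri dish, timer, beaker, stopper, tape roll) looked unmoved. The wash bottle and flask were behind the arm, so I didn't see them at the end. No contact with any of them was felt.
- Catches: I saw both at rest after release, before the swing. I did not check the catch joint values again at the end. Nothing failed or disagreed beyond a few millimetres of camera scatter.

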